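Nip a thread protector with the sliding tailstock

TASK

Pull the tailstock out of its parking catch by its black grip block and slide it along until its sprung brass tip has pushed the thread protector home against the headstock's face and is itself pressed in about half way. Do not jam it up hard, and leave the tailstock standing there so that the protector stays held between tip and face, with the other things on the bench left as they are.

Things in the scene. Friction and masses are not known exactly. Their poses are not given: they have to be found in the camera images.
- bench: The nipping bench: a fixed grey bed 100 mm wide (its x), 420 mm long (its y), 30 mm thick, standing on the table; place and yaw change. Origin: centre of its underside. The tailstock slides along its +y, towards the headstock. Two 12 mm support bars (32 mm apart, axes 47 mm above the table, y = 30 to 130 mm) carry the protector. A 60 mm high end block stands behind the parked tailstock.
- tailstock: The carriage: a grey block 60 mm (x) by 50 mm (y), from 38 to 96 mm above the table, sliding only along the bench's y, 175 mm of travel. Origin: its centre, 30 mm above the table; axes as the bench's. Parked it stands at bench y = -160 mm. The slide drags with a steady 6 to 9 N either way, so it stays where it is left, even against the half-pressed tip.
- catch_point (a point): The parking catch, a sprung ball on the bed beside the tailstock's +x side. Pulling the parked tailstock past it to +y takes roughly 8 to 14 N over the slide's own drag; after 18 mm of travel it is clear of the catch.
- quill_root (a point): Centre of the tailstock's +y face, 75 mm above the table. Here a steel quill, 20 mm in diameter, stands out 45 to 75 mm to +y; it is clamped at a new length each time (not told) and does not shift in use. From its end a brass tip, 11 mm in diameter, stands out 14 mm, sprung: it yields from 1.5 N, then 1.5 N per mm (half way in: 3.5 mm, 6.8 N; fully in: 7 mm, 12 N), then it is solid.
- grip (a point): Point in the tailstock's black grip block, to be gripped from above: the block is 30 mm (bench x) by 24 mm (bench y), from 96 to 152 mm above the table; this point is on its vertical middle line, 135 mm above the table.
- headstock: Grey block fixed on the bench's +y end, 115 mm high, with a round steel face 64 mm in diameter that looks to the bench's -y, its centre 75 mm above the table. Origin: 30 mm above the table, straight below the centre of that face, in the plane of the face (bench y = 130 mm).
- protector: Closed-end cast iron thread protector: a dark ribbed cylinder 52 mm in diameter, 60 mm long, about 0.3 kg, lying loose on the two support bars with its axis along the bench's y, 75 mm above the table, 20 to 50 mm short of the headstock's face. Origin: its middle, on its axis; its y is its axis. Pushing it along the bars takes roughly 1 to 5 N.
- ring_gauge: Bystander: squat stainless ring, 70 mm outside, 42 mm inside, 22 mm high; origin under its centre.
- lens: Bystander: green glass disc, 64 mm diameter, 14 mm high; origin under its centre.
- tally: Bystander: round brass tally counter, 48 mm diameter, 34 mm high with its button; origin under its centre.
- spare: Bystander: open dark ring-shaped spare protector, standing, 60 mm diameter, 45 mm high; origin under its centre.
- caliper: Bystander: steel caliper lying flat, 200 mm long, 10 mm high; origin under the middle of its beam. Some 0.2 m beyond it (+x) stands a fixed magnifier lamp, up to 235 mm high.
There are look-alikes about, which are no part of the job. What is shaped like the protector but green or orange is not meant.

How it is judged (in metres and radians):
On the way:
1. the tailstock is out of its parking catch (y of tailstock in the frame of bench above -0.135 m), for 0.1 s.
At the end, for the whole second after the job is handed in: The protector lies on the bars with its end against the headstock's face (within 2.5 mm, pressing on it with more than 0.5 N, axis within 0.06 rad of the bench's), the tailstock's tip presses on it with 3 to 11 N (sprung tip in by 1 to 6.3 mm), everything released and at rest (contact force between tailstock and protector between 3 and 11 N and contact force between headstock and protector above 0.5 N and y of protector in the frame of headstock above -0.0325 m and z of protector in the frame of bench between 0.072 and 0.078 m and angle between the y axis of protector and the y axis of bench, either way round below 0.06 rad and linear speed of each of protector, tailstock below 0.01 m/s); the robot touches nothing.
It fails at once if the tailstock is jammed against the protector (over 15 N) (contact force between tailstock and protector above 15 N).
It fails at once if a bystander (ring gauge, lens, tally counter, spare or caliper) is disturbed: moved over 20 mm (distance of any of ring_gauge, lens, tally, spare, caliper from where it was at the start of the episode above 0.02 m).
It also fails if it takes over 72 s, if anything falls off the work surface, if the arm or the gripper's body presses on something with over 40 N, if the wrist force passes 120 N, or if a joint passes its speed limit or range.

ROBOT

A 6-joint arm with a two-finger parallel gripper is mounted at the origin on the work surface. World frame = base frame: x ahead of the robot, y to its left, z up, the work surface at z = 0. Lengths are in mm, angles in degrees, forces in N, time in s.
With the tool pointing down it reaches from about 350 to 850 mm from the base axis. Payload 8.1 kg.
Tool frame: the origin (TCP) lies on the centre line of the jaws, within the pads' length; the fingertips stand 19 mm ahead of it and the grasp point (between the pads) is the TCP (r.tip_reach is the z of the fingertips in the tool frame, in mm); z points along the fingers, y is the line along which they close (so a half turn about z gives the same grasp; the last joint's range is limited). The gripper opens to 85 mm and grips with 20 to 120 N. Pads are 22 mm wide; open, the fingers measure 114 mm over their backs; the gripper's body (76 mm by 85 mm) begins 54 mm behind the grasp point. The pads swing forward as they close: fully open they stand 13 mm farther back than shut.
Start: joints at [69.591, 7.471, 85.268, -0, 87.261, -4.893], TCP at [160.479, 578.145, 250.292] pointing down, gripper open.
Joint ranges: [-169.43, 169.43], [-51.17, 129.36], [1.28, 143.12], [-76.62, 256.62], [0, 156.53], [-152.29, 152.29]. Speed limits (degrees/s): [136.94, 136.94, 159.86, 180, 180, 180].

INTERFACE

Orientations are given as [roll, pitch, yaw] about the fixed x, y, z axes, in that order (R = Rz(yaw) Ry(pitch) Rx(roll)).
In Python, from bench import r gives the robot as it stands. The module is installed in compiled form; this text tells all that it offers.
- The arm moves only by the shell command python3 -m handwheel 'ROWS' [FORCE]. ROWS is JSON, a list of rows, each a list of 7 numbers: the shift along the tool's x, y, z in m, then the turn, a rotation vector about the tool's x, y, z in degrees, then the finger opening in m, from 0 to 0.0854. In form: [[tx, ty, tz, ax, ay, az, claw], ...]. A call has 1 to 8 rows; each row shifts and turns the commanded pose from where the row before left it, along the tool's axes as they then stand; what a row does not reach is not made up. A row lasts 1/12 s, in which the tool goes at most 41.7 mm and 7.16 degrees, less where a joint would pass 70% of its speed; a pose out of reach is approached as far as the arm can. A call with a gripper value outside its range is refused whole. The fingers move at their own pace and stop on an object; FORCE is the grip in N (left out, the last holds). Time passes only in rows, so rows that do not move let the fingers close. It gives the time, the measured TCP pose, the force, the opening and the grip force at its end, in the units of the state.
- r.sense(): the state, without advancing time (a new reading comes with each control period).
- r.snapshot(name): name is "scene" or "side" or "wrist"; returns (picture, depth): 420x560x3 uint8, blue, green, red; 420x560 float32, mm along the optical axis (not along the pixel's ray), 0 where there is no reading.
- r.calibration(name): a dict with "vfov" (degrees; the focal length in pixels is half the picture's height over the tangent of half this angle, whatever the lens; pixels are square), "cx", "cy" (the principal point, pixels), "rvec" (rotation vector, rad) and "tvec" (3), from world to camera coordinates, as OpenCV has them; the wrist camera has in their place "tool_from_camera" (4x4, takes a point from camera to tool coordinates, whose origin is the TCP and whose axes are the flange's). Camera axes: x right, y down, z forward; pixel columns grow to the right and rows downward; lengths in mm; the calibration is good to about 2 mm. A picture is of the moment at which its call begins: read the wrist's pose just before it. calibration takes no time and is no camera call.
- r.hand_in(): hands the job in; it is judged then, once.
The state is a dict: "time": time; "joint_pos": joint angles; "qd": joint speeds; "joint_efforts": joint torques, N m; "tool_pos": TCP position; "tcp_rot": TCP orientation; "ft_force": force on the tool from outside, world axes, zero at the start; "wrist_torque": the same for the moment, N m; "finger_gap": finger opening in mm; "grip_force": force on a finger pad.
Only numpy, scipy, OpenCV 4.12 (cv2) and the standard library are available. Lean on these libraries where they do the work, as an engineer would, in place of code of your own. Each camera call takes 0.05 s, during which the arm holds its last target. There are 200 camera calls.

## Working session

There is one attempt and no reset: what is moved stays moved. The work goes in short steps, Python scripts to look and compute and a shell command to move; the robot and the scene stay as the last step left them, time stands still between calls to the robot, and variables do not carry over. Pictures are saved under pics/ and viewed, at most 10 in all, crops included, and the job is handed in when it is done.

```bash
mkdir -p pics
cat > h.py <<'E'
import numpy as np, cv2
from bench import r
from scipy.spatial.transform import Rotation as R
def cam(n, s=None):
    c=r.calibration(n); f=210/np.tan(np.radians(c['vfov'])/2)
    if n=='wrist':
        s=s or r.sense(); T=np.eye(4); T[:3,:3]=R.from_euler('xyz',s['tcp_rot'],degrees=True).as_matrix(); T[:3,3]=s['tool_pos']
        T=T@np.array(c['tool_from_camera'])
    else:
        T=np.eye(4); T[:3,:3]=cv2.Rodrigues(np.array(c['rvec'],float))[0]; T[:3,3]=np.ravel(c['tvec']); T=np.linalg.inv(T)
    return f,c['cx'],c['cy'],T
def cloud(n,d,C):
    f,cx,cy,T=C; v,u=np.mgrid[:420,:560]
    P=np.stack([(u-cx)/f*d,(v-cy)/f*d,d],-1)@T[:3,:3].T+T[:3,3]; P[d<=0]=np.nan
    return P
def shot(n,tag):
    C=cam(n); p,d=r.snapshot(n); cv2.imwrite(f'pics/{tag}.png',p); P=cloud(n,d,C); np.savez(f'{tag}.npz',p=p,P=P,f=C[0],cx=C[1],cy=C[2],T=C[3]); return p,P
E
python3 - <<'E'
from h import *
a,_=shot('scene','s0'); b,_=shot('side','d0'); shot('wrist','w0')
s=r.sense(); print(s['time'],s['tcp_rot'],s['ft_force'],s['finger_gap'],r.tip_reach)
for n in('scene','side','wrist'): print(n,cam(n)[3].round(2).tolist())
E
```

```text
0.15 [-1.79918179e+02 -6.47204897e-03  1.64484007e+02] [-0.49933551  0.10261307  0.06453045] 85.44937352011405 19.0
scene [[0.87, 0.3, -0.4, 1003.77], [0.5, -0.55, 0.67, -654.94], [-0.02, -0.78, -0.62, 717.57], [0.0, 0.0, 0.0, 1.0]]
side [[-0.96, -0.16, 0.22, 364.08], [-0.27, 0.6, -0.75, 782.11], [-0.01, -0.78, -0.62, 735.39], [0.0, 0.0, 0.0, 1.0]]
wrist [[0.27, 0.93, 0.27, 93.34], [0.96, -0.26, -0.08, 596.21], [-0.0, 0.28, -0.96, 373.9], [0.0, 0.0, 0.0, 1.0]]
```

View pics/s0.png

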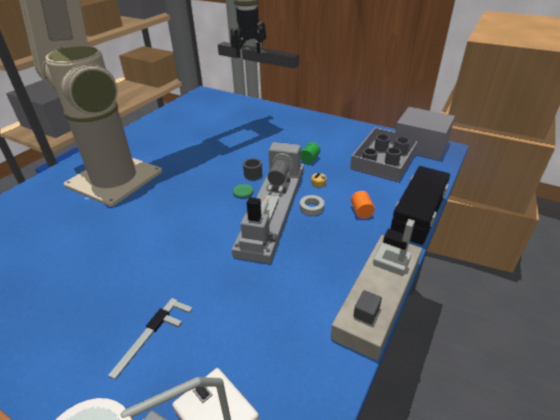

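View pics/d0.png

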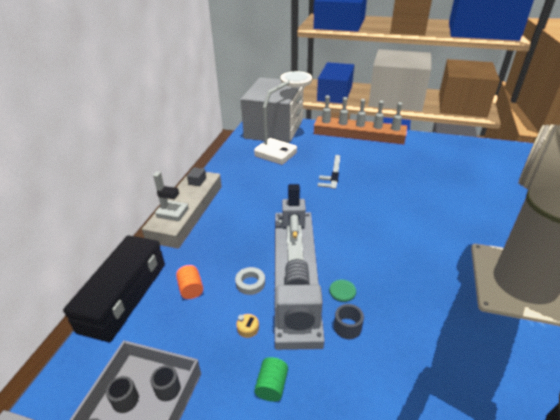

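The scene view shows the nipping bench at (270,205): black grip at (255,208), dark ribbed protector at (280,172) and headstock at (285,155). In the side view the grip is at (293,193), the protector at (297,270) and the headstock at (299,308).

Look-alikes are the green (310,152) and orange (362,205) cylinders, the spare ring (252,169), and the beige bench with a black block (368,305). The dark cylinder on the bars of the grey bench is the one that fits. I'll measure from both views and confirm with a crop.

Run:
```python
from h import *
a=np.load('s0.npz'); b=np.load('d0.npz')
def sel(z,u0,u1,v0,v1):
    P=z['P'][v0:v1,u0:u1].reshape(-1,3); c=z['p'][v0:v1,u0:u1].reshape(-1,3); m=~np.isnan(P[:,0]); return P[m],c[m].astype(int)
for n,z,box,bx2 in(('scene',a,(225,310,135,265),(243,266,194,226)),('side',b,(268,330,180,350),(284,304,180,212))):
    P,c=sel(z,*box); g=c.max(1)-c.min(1)<45
    # black grip points
    Q,k=sel(z,*bx2); m=(k.max(1)<60)&(Q[:,2]>100); q=Q[m]
    print(n,'grip n',m.sum(),np.percentile(q,[2,50,98],axis=0).round(1).tolist())
    t=q[q[:,2]>np.percentile(q[:,2],97)-6]; print(' top',t.mean(0).round(1),cv2.minAreaRect(t[:,:2].astype(np.float32)))
    m=g&(P[:,2]>23)&(P[:,2]<34); rc=cv2.minAreaRect(P[m][:,:2].astype(np.float32)); print(' bed z',np.median(P[m][:,2]),rc)
    m=g&(P[:,2]>108)&(P[:,2]<120); h=P[m]; h=h[np.linalg.norm(h[:,:2]-np.median(h[:,:2],0),axis=1)<60]; print(' z115',len(h),h.mean(0).round(1),cv2.minAreaRect(h[:,:2].astype(np.float32)))
crop=np.hstack([cv2.resize(a['p'][130:265,225:325],(400,540),interpolation=2),cv2.resize(b['p'][175:350,255:340],(262,540),interpolation=2)]); cv2.imwrite('pics/c0.png',crop)
```

```text
scene grip n 270 [[562.1, -61.3, 101.1], [576.9, -55.2, 131.8], [589.0, -42.2, 152.9]]
 top [575.  -50.9 150.8] ((575.1154174804688, -51.153995513916016), (26.85502052307129, 21.516849517822266), 13.580338478088379)
 bed z 29.719673021374888 ((520.3873291015625, 125.83506774902344), (192.9147491455078, 469.7856750488281), 29.13400650024414)
 z115 261 [487.3 252.7 113.9] ((484.6254577636719, 255.88760375976562), (88.66650390625, 46.64025115966797), 19.557308197021484)
side grip n 138 [[558.5, -40.1, 105.2], [568.3, -32.8, 129.8], [578.6, -28.3, 152.5]]
 top [568.9 -34.7 150.2] ((569.0172119140625, -37.42736053466797), (19.400836944580078, 16.717884063720703), 5.855376720428467)
 bed z 30.000185122272114 ((525.568359375, 109.81297302246094), (98.47869873046875, 422.2724609375), 16.273765563964844)
 z115 914 [480.6 265.4 114.4] ((481.52447509765625, 261.85369873046875), (86.67405700683594, 51.197959899902344), 16.67192268371582)
```

View pics/c0.png

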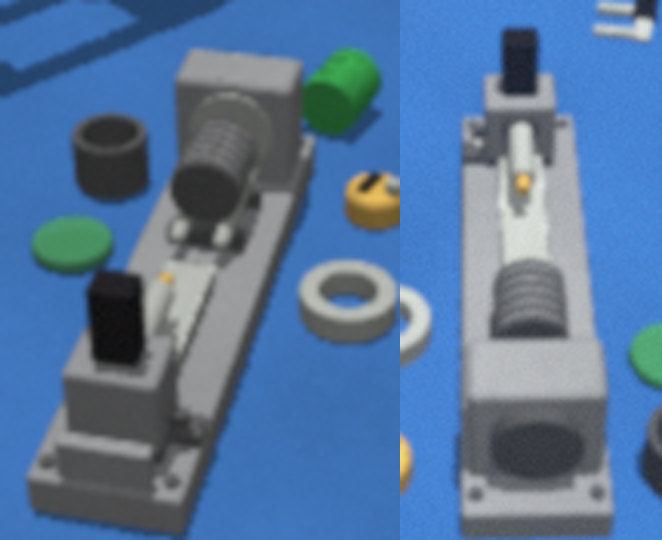

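The crop confirms it: the dark ribbed cylinder on the bars in front of the headstock face is the protector, and the tailstock with its black grip and brass tip is at the other end. The bench yaw is 16.3° and the grip is near (571,-44). I'll turn the tool so the jaws close along bench y, then travel there.

```bash
python3 -m handwheel '[[0,0,0,0,0,-6.36,0.085],[0,0,0,0,0,-6.36,0.085],[0,0,0,0,0,-6.36,0.085],[0,0,0,0,0,-6.36,0.085],[0,0,0,0,0,-6.36,0.085],[0,0,0,0,0,0,0.085]]' 60
python3 -m handwheel '[[-0.009,-0.03,0,0,0,0,0.085],[-0.009,-0.03,0,0,0,0,0.085],[-0.009,-0.03,0,0,0,0,0.085],[-0.009,-0.03,0,0,0,0,0.085],[-0.009,-0.03,0,0,0,0,0.085],[-0.009,-0.03,0,0,0,0,0.085],[-0.009,-0.03,0,0,0,0,0.085],[-0.009,-0.03,0,0,0,0,0.085]]'
python3 -m handwheel '[[-0.009,-0.03,0,0,0,0,0.085],[-0.009,-0.03,0,0,0,0,0.085],[-0.009,-0.03,0,0,0,0,0.085],[-0.009,-0.03,0,0,0,0,0.085],[-0.009,-0.03,0,0,0,0,0.085],[-0.009,-0.03,0,0,0,0,0.085],[-0.009,-0.03,0,0,0,0,0.085],[0,0,0,0,0,0,0.085]]'
python3 - <<'E'
from h import *
shot('wrist','w1'); shot('side','d1'); print(r.sense())
E
```

```text
time: 0.65
tool_pos: [160.4, 578.0, 249.9]
tcp_rot: [-180.0, -0.0, -163.4]
ft_force: [1.2, 0.2, -0.4]
finger_gap: 84.7
grip_force: 0.0
time: 1.32
tool_pos: [297.3, 366.6, 250.2]
tcp_rot: [-180.0, 0.0, -163.9]
ft_force: [0.7, 0.8, 0.5]
finger_gap: 84.7
grip_force: 0.0
time: 1.98
tool_pos: [418.4, 180.1, 250.2]
tcp_rot: [-179.9, 0.0, -164.2]
ft_force: [0.1, 0.4, 1.2]
finger_gap: 85.1
grip_force: 0.0
{'time': 2.0833, 'joint_pos': array([ 1.72717865e+01, -1.55695061e+01,  1.07243544e+02,  1.64842101e-02,
        8.83538030e+01, -8.86709785e+01]), 'qd': array([ 2.67850737, -0.35655403,  0.15825772,  0.44353564,  0.06893297,
       -0.09444112]), 'joint_efforts': array([ -1.63655933, -35.97255707, -50.45078158,  -0.30994839,
        -0.08878318,  -0.28245483]), 'tool_pos': array([416.50838761, 183.22488102, 250.11577431]), 'tcp_rot': array([ 1.79984173e+02, -2.82159136e-02, -1.64057709e+02]), 'ft_force': array([-0.15339467,  0.85678069, -1.00340934]), 'wrist_torque': array([-0.02018066,  0.00067713, -0.00631511]), 'grip_force': 0.0, 'finger_gap': 84.7718417880495}
```

View pics/w1.png

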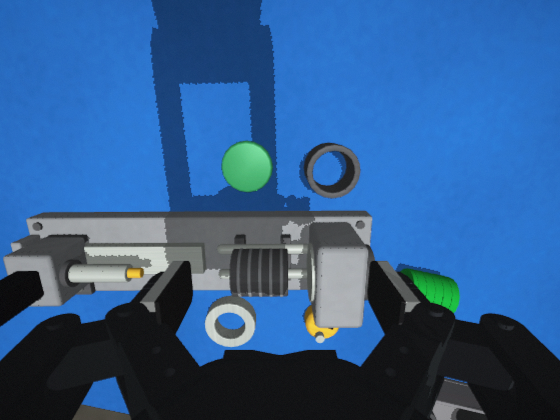

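The wrist view from above shows the whole stack along bench y: tip end at (143,273), protector from (230,272) to (290,272), headstock at (340,275) and the grip at the left edge, hidden by the finger. I'll measure these.

```bash
cat > m.py <<'E'
from h import *
z=np.load('w1.npz'); P=z['P']; p=z['p'].astype(int)
yaw=np.radians(16.27); ex=np.array([np.cos(yaw),np.sin(yaw)]); ey=np.array([-ex[1],ex[0]]); c=np.array([525.6,109.8])
B=np.stack([(P[...,:2]-c)@ex,(P[...,:2]-c)@ey,P[...,2]],-1)
def box(u0,u1,v0,v1,zl,zh,n):
    q=B[v0:v1,u0:u1].reshape(-1,3); q=q[(q[:,2]>zl)&(q[:,2]<zh)]; print(n,len(q),np.percentile(q,[1,50,99],axis=0).round(1).tolist())
box(100,160,255,290,60,95,'quill+tip'); box(215,305,240,300,70,110,'prot'); box(300,375,220,330,100,125,'head'); box(0,100,230,310,85,100,'tail'); box(0,150,210,300,55,65,'endblk')
q=P[205:300,20:380].reshape(-1,3); q=q[(q[:,2]>26)&(q[:,2]<34)]; rc=cv2.minAreaRect(q[:,:2].astype(np.float32)); print(rc)
m=(p[...,2]-p[...,0]>60)&(B[...,2]>60); m[:,:100]=0;m[:,160:]=0; q=B[m]; print('brass',len(q),np.percentile(q,[1,50,99],axis=0).round(1).tolist())
E
python3 m.py
```

```text
quill+tip 702 [[-9.3, -99.6, 71.5], [-2.6, -78.8, 81.8], [9.5, -56.9, 86.6]]
prot 2747 [[-25.0, 44.7, 71.4], [-9.9, 73.9, 97.9], [20.4, 103.2, 102.7]]
head 4542 [[-43.8, 128.0, 101.1], [-5.8, 153.4, 115.5], [42.6, 182.8, 117.3]]
tail 2304 [[-29.7, -184.6, 85.1], [-9.0, -145.6, 96.0], [28.9, -101.8, 98.8]]
endblk 395 [[-29.8, -208.0, 55.1], [-26.6, -153.2, 60.1], [28.3, -132.5, 64.9]]
((526.9672241210938, 107.45405578613281), (100.37036895751953, 419.2228088378906), 16.14552116394043)
brass 155 [[-4.9, -70.8, 72.8], [-1.2, -62.4, 80.0], [4.1, -56.5, 82.4]]
```

```bash
python3 -m handwheel '[[-0.009,-0.025,0,0,0,0,0.085],[-0.009,-0.027,0,0,0,0,0.085],[-0.009,-0.027,0,0,0,0,0.085],[-0.009,-0.027,0,0,0,0,0.085],[-0.009,-0.027,0,0,0,0,0.085],[-0.009,-0.027,0,0,0,0,0.085],[-0.009,-0.027,0,0,0,0,0.085],[-0.009,-0.027,0,0,0,0,0.085]]'
python3 -m handwheel '[[-0.009,-0.026,0,0,0,0,0.085],[-0.005,-0.02,0,0,0,0,0.085],[0,0,0,0,0,0,0.085],[0,0,0,0,0,0,0.085]]'
python3 - <<'E'
from h import *
shot('wrist','w2'); print(r.sense()['tool_pos'],r.sense()['tcp_rot'])
E
```

```text
time: 2.75
tool_pos: [545.8, -0.6, 250.2]
tcp_rot: [180.0, -0.0, -163.7]
ft_force: [-0.3, 0.8, -0.1]
finger_gap: 85.0
grip_force: 0.0
time: 3.08
tool_pos: [571.7, -40.6, 249.8]
tcp_rot: [179.9, -0.0, -163.8]
ft_force: [-0.2, 1.4, -0.5]
finger_gap: 85.1
grip_force: 0.0
[571.44868675 -40.00899343 249.89106729] [ 1.79940875e+02 -4.14738527e-02 -1.63750204e+02]
```

View pics/w2.png

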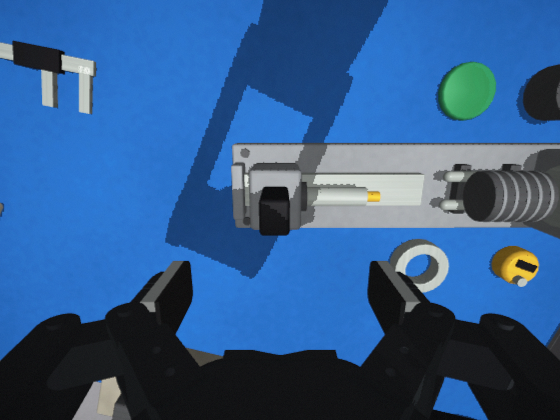

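The grip's top is at about (275,220), with the brass tip at (374,196). I'll measure the top and work out the grasp point.

Run:
```python
from h import *
z=np.load('w2.npz'); P=z['P']; q=P[180:240,250:300].reshape(-1,3); 
t=q[(q[:,2]>146)&(q[:,2]<158)]; rc=cv2.minAreaRect(t[:,:2].astype(np.float32)); print(len(t),np.median(t[:,2]),rc)
g=np.array(rc[0]); s=r.sense(); M=R.from_euler('xyz',s['tcp_rot'],degrees=True).as_matrix()
print('shift tool', (M.T@(np.r_[g,135]-s['tool_pos'])).round(1))
# two-view triangulation of grip top height: scene + side clouds gave 151,150
```

```text
1140 152.58330336933605 ((571.5594482421875, -46.002830505371094), (30.225299835205078, 23.651634216308594), 15.311135292053223)
shift tool [  1.5  -5.9 114.9]
```

```bash
python3 -m handwheel '[[0.0015,-0.006,0.015,0,0,0,0.085],[0,0,0.025,0,0,0,0.085],[0,0,0.025,0,0,0,0.085],[0,0,0.025,0,0,0,0.085],[0,0,0.015,0,0,0,0.085],[0,0,0.01,0,0,0,0.085],[0,0,0,0,0,0,0.085]]' 60
python3 -m handwheel '[[0,0,0,0,0,0,0.03],[0,0,0,0,0,0,0.03],[0,0,0,0,0,0,0.03],[0,0,0,0,0,0,0.015],[0,0,0,0,0,0,0.015],[0,0,0,0,0,0,0.015],[0,0,0,0,0,0,0.015],[0,0,0,0,0,0,0.015]]' 60
```

```text
time: 3.72
tool_pos: [570.0, -45.8, 132.7]
tcp_rot: [179.9, -0.2, -163.7]
ft_force: [-1.0, 1.0, -0.3]
finger_gap: 85.5
grip_force: 0.0
time: 4.38
tool_pos: [572.0, -45.3, 136.9]
tcp_rot: [179.8, 0.1, -163.7]
ft_force: [-7.0, 12.0, 10.0]
finger_gap: 23.0
grip_force: 61.4
```

```bash
python3 -m handwheel '[[0,0.005,0,0,0,0,0.015],[0,0.005,0,0,0,0,0.015],[0,0.005,0,0,0,0,0.015],[0,0.005,0,0,0,0,0.015],[0,0.005,0,0,0,0,0.015],[0,0.005,0,0,0,0,0.015],[0,0.005,0,0,0,0,0.015],[0,0,0,0,0,0,0.015]]'
python3 -m handwheel '[[0,0.007,0,0,0,0,0.015],[0,0.007,0,0,0,0,0.015],[0,0.007,0,0,0,0,0.015],[0,0.007,0,0,0,0,0.015],[0,0.007,0,0,0,0,0.015],[0,0.007,0,0,0,0,0.015],[0,0.007,0,0,0,0,0.015],[0,0,0,0,0,0,0.015]]'
python3 - <<'E'
from h import *
shot('scene','s2');shot('wrist','w3'); shot('side','d2'); s=r.sense(); print(s['tool_pos'],s['ft_force'])
z=np.load('s2.npz'); 
cv2.imwrite('pics/c2.png',np.hstack([cv2.resize(z['p'][130:265,225:325],(400,540),interpolation=2),cv2.resize(np.load('w3.npz')['p'],(400,540))]))
E
```

```text
time: 5.05
tool_pos: [563.2, -14.9, 136.9]
tcp_rot: [-179.9, 0.1, -163.7]
ft_force: [0.3, -4.4, 4.9]
finger_gap: 23.3
grip_force: 61.7
time: 5.72
tool_pos: [549.4, 32.7, 136.9]
tcp_rot: [-179.9, 0.1, -163.7]
ft_force: [-0.7, -2.5, 7.4]
finger_gap: 23.6
grip_force: 61.9
[549.37204098  32.69073745 136.93296416] [-0.58362619 -1.73670575  7.13221099]
```

View pics/c2.png

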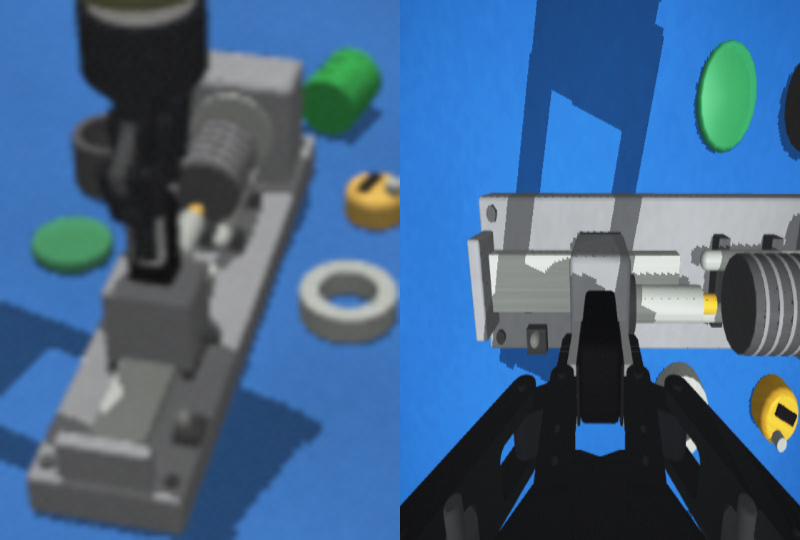

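The tailstock is clear of the catch, after about 81 mm of travel, and the tip at (711,304) is just short of the protector's end at (722,304). I'll advance slowly and read the force while moving.

```bash
cat > f.py <<'E'
from h import *
s=r.sense(); yaw=np.radians(16.2); ey=np.array([-np.sin(yaw),np.cos(yaw)])
print('travel %.2f  Fy %.2f'%((s['tool_pos'][:2]-np.array([572,-45.3]))@ey, s['ft_force'][:2]@ey))
E
A='[[0,0.002,0,0,0,0,0.015],[0,0.002,0,0,0,0,0.015],[0,0.002,0,0,0,0,0.015],[0,0.002,0,0,0,0,0.015]]'; unset A
python3 -m handwheel '[[0,0.003,0,0,0,0,0.015],[0,0.003,0,0,0,0,0.015],[0,0.003,0,0,0,0,0.015]]' >/dev/null; python3 f.py
python3 -m handwheel '[[0,0.003,0,0,0,0,0.015]]'>/dev/null; python3 f.py
python3 -m handwheel '[[0,0.003,0,0,0,0,0.015]]'>/dev/null; python3 f.py
python3 -m handwheel '[[0,0.003,0,0,0,0,0.015],[0,0.003,0,0,0,0,0.015]]'>/dev/null; python3 f.py
python3 -m handwheel '[[0,0.003,0,0,0,0,0.015],[0,0.003,0,0,0,0,0.015]]'>/dev/null; python3 f.py
python3 -m handwheel '[[0,0.003,0,0,0,0,0.015],[0,0.003,0,0,0,0,0.015]]'>/dev/null; python3 f.py
python3 -m handwheel '[[0,0.003,0,0,0,0,0.015],[0,0.003,0,0,0,0,0.015]]'>/dev/null; python3 f.py
python3 -m handwheel '[[0,0.003,0,0,0,0,0.015]]'>/dev/null; python3 f.py
python3 -m handwheel '[[0,0,0,0,0,0,0.015]]'>/dev/null; python3 f.py
python3 - <<'E'
from h import *
C=cam('wrist'); shot('wrist','w4'); shot('side','d4'); s=r.sense()
cv2.imwrite('pics/c4.png',np.hstack([np.load('w4.npz')['p'][100:400,200:560],cv2.resize(np.load('d4.npz')['p'][175:350,255:355],(171,300),interpolation=2)]))
E
```

```text
travel 88.79  Fy -9.14
travel 91.81  Fy -8.29
travel 94.81  Fy -9.21
travel 100.83  Fy -8.95
travel 106.39  Fy -12.51
travel 112.33  Fy -11.40
travel 118.34  Fy -12.69
travel 121.33  Fy -12.01
travel 121.94  Fy -7.76
```

View pics/c4.png

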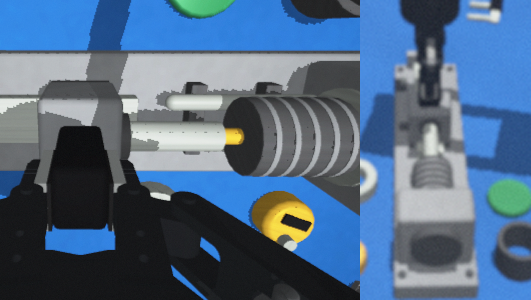

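The tip touches the protector, at (237,136) in the crop, and pushing it adds about 3.3 N to the slide's 8.9 N drag. Next come 1 mm steps, watching for the rise to about -15.7 N.

```bash
python3 -m handwheel '[[0,0.001,0,0,0,0,0.015],[0,0.001,0,0,0,0,0.015]]'>/dev/null; python3 f.py
python3 -m handwheel '[[0,0.001,0,0,0,0,0.015]]'>/dev/null; python3 f.py
python3 -m handwheel '[[0,0.001,0,0,0,0,0.015]]'>/dev/null; python3 f.py
python3 -m handwheel '[[0,0.001,0,0,0,0,0.015]]'>/dev/null; python3 f.py
```

```text
travel 123.30  Fy -11.45
travel 124.30  Fy -12.13
travel 125.31  Fy -12.27
travel 126.28  Fy -12.97
```

```bash
python3 -m handwheel '[[0,0.001,0,0,0,0,0.015]]'>/dev/null; python3 f.py
python3 -m handwheel '[[0,0.001,0,0,0,0,0.015]]'>/dev/null; python3 f.py
```

```text
travel 127.10  Fy -13.17
travel 127.92  Fy -14.71
```

```bash
python3 -m handwheel '[[0,0.001,0,0,0,0,0.015]]'>/dev/null; python3 f.py
python3 -m handwheel '[[0,0,0,0,0,0,0.015]]'>/dev/null; python3 f.py
```

```text
travel 128.72  Fy -15.25
travel 128.83  Fy -14.56
```

About 6.3 N on the tip, close to half way. Release, lift and check.

```bash
python3 -m handwheel '[[0,0,0,0,0,0,0.04],[0,0,0,0,0,0,0.06],[0,0,0,0,0,0,0.06],[0,0,0,0,0,0,0.06],[0,0,0,0,0,0,0.06]]'
python3 -m handwheel '[[0,0,-0.01,0,0,0,0.06],[0,0,-0.02,0,0,0,0.06],[0,0,-0.025,0,0,0,0.06],[0,0,-0.025,0,0,0,0.06],[0,0,-0.025,0,0,0,0.06],[0,0.025,-0.01,0,0,0,0.06],[0,0.025,0,0,0,0,0.06],[0,0,0,0,0,0,0.06]]'
python3 -m handwheel '[[0,0.025,0,0,0,0,0.06],[0,0.025,0,0,0,0,0.06],[0,0,0,0,0,0,0.06],[0,0,0,0,0,0,0.06]]'
python3 - <<'E'
from h import *
p,P=shot('wrist','w5')
yaw=np.radians(16.2); ex=np.array([np.cos(yaw),np.sin(yaw)]); ey=np.array([-ex[1],ex[0]]); c=np.array([526.3,108.6])
B=np.stack([(P[...,:2]-c)@ex,(P[...,:2]-c)@ey,P[...,2]],-1); pi=p.astype(int)
on=(abs(B[...,0])<12)
for n,zl,zh,a,b in(('prot crest',95,105,30,140),('head top',110,120,100,200),('grip top',147,158,-100,50)):
    q=B[(B[...,2]>zl)&(B[...,2]<zh)&on&(B[...,1]>a)&(B[...,1]<b)]; print(n,len(q),np.percentile(q[:,1],[1,99]).round(1) if len(q) else '')
m=(pi[...,2]-pi[...,0]>60)&(B[...,2]>60)&on; q=B[m]; print('brass',len(q),np.percentile(q[:,1],[1,99]).round(1) if len(q) else '')
E
```

```text
time: 8.38
tool_pos: [534.3, 81.3, 135.2]
tcp_rot: [180.0, -0.0, -163.7]
ft_force: [0.4, 1.1, -0.6]
finger_gap: 59.9
grip_force: 0.0
time: 9.05
tool_pos: [520.1, 132.4, 252.7]
tcp_rot: [179.9, 0.2, -163.6]
ft_force: [0.5, 0.2, 0.3]
finger_gap: 60.1
grip_force: 0.0
time: 9.38
tool_pos: [505.9, 177.8, 250.6]
tcp_rot: [-180.0, -0.0, -163.6]
ft_force: [0.3, -0.4, 0.5]
finger_gap: 59.9
grip_force: 0.0
prot crest 1598 [ 68.8 128.7]
head top 1392 [132.1 179.2]
grip top 945 [-43.5 -20.5]
brass 104 [ 59.5 101.5]
```

View pics/w5.png

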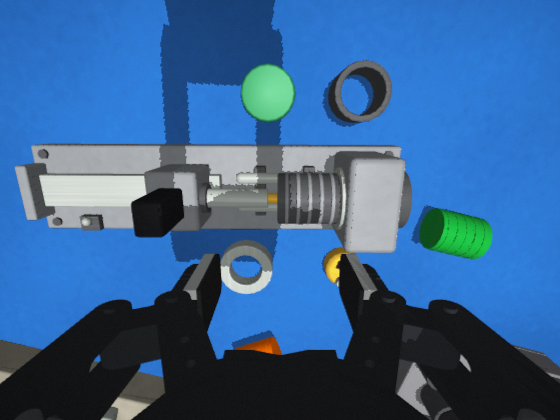

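The protector at (310,195) lies against the headstock's face at (345,195), and the visible brass at (272,198) is short. I'll compare its length with the free 14 mm.

Run:
```python
from h import *
for n,u0,u1,v0,v1 in(('w2',355,395,185,207),('w5',255,290,185,210)):
    z=np.load(n+'.npz'); p=z['p'][v0:v1,u0:u1].astype(int); m=(p[...,2]-p[...,0])>45; m=m&(p[...,2]>p[...,0]*1.4)
    rows=m.sum(1); vv,uu=np.where(m); d=((z['P'][v0:v1,u0:u1]-z['T'][:3,3])@z['T'][:3,2])[m]; L=np.median(rows[rows>3]); print(n,rows.tolist(),'depth',np.median(d),'len mm',L*np.median(d)/z['f'])
z=np.load('w5.npz')['p']; cv2.imwrite('pics/c5.png',cv2.resize(z[150:250,240:365],(750,600),interpolation=0))
```

```text
w2 [0, 0, 0, 0, 0, 0, 10, 12, 12, 12, 13, 13, 13, 12, 12, 13, 11, 0, 0, 0, 0, 0] depth 301.3777160644522 len mm 12.089880787261892
w5 [0, 0, 0, 0, 0, 0, 0, 0, 9, 9, 10, 10, 10, 10, 10, 10, 10, 10, 9, 0, 0, 0, 0, 0, 0] depth 302.1986389160153 len mm 10.10234368098316
```

View pics/c5.png

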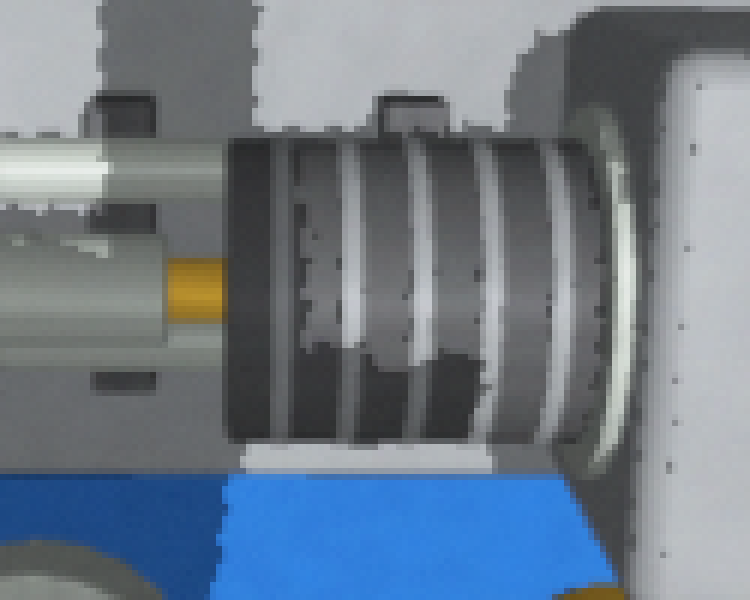

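The protector sits against the face disc, with no gap at (600,300), and about 10 mm of brass shows, so the tip is in by 3–4 mm. Handing in.

```bash
python3 -c "
from bench import r
print(r.hand_in())"
```

```text
the job is handed in; nothing more can be done
None
```

The job is handed in, but no verdict came back. By my measurements the tailstock is out of its catch, the protector sits against the headstock's face, the tip is in about 3–4 mm (6 N estimated), the gripper is clear, and the arm touched no bystander.

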